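Sort the rubbing blocks back onto their holders

TASK

The four rubbing blocks lie on one another's holders. Swap them round so that the shortest block lies on the holder with one screw head, the next longer on the one with two, the next on three and the longest on four, each lying flat on the cork seat, centred and lengthwise along it. The fifth holder, without screw heads, is a free spot to park a block on meanwhile.

Things in the scene. Friction and masses are not known exactly. Their poses are not given: they have to be found in the camera images.
- shortest_centre (a point): shortest block: dark brown wooden rubbing block, 41 wide x 60 long x 35 high (mm). Point: its centre, half-way up. x across its width, y along its length, z up. Loose, under 0.6 kg; it starts lying roughly lengthwise on a wrong holder.
- second_centre (a point): second shortest block: brown wooden rubbing block, 45 wide x 76 long x 30 high (mm). Point: its centre, half-way up. x across its width, y along its length, z up. Loose, under 0.6 kg; it starts lying roughly lengthwise on a wrong holder.
- third_centre (a point): third block: slim straight-edged red-brown sanding block, 36 wide x 90 long x 27 high (mm). Point: its centre, half-way up. x across its width, y along its length, z up. Loose, under 0.6 kg; it starts lying roughly lengthwise on a wrong holder.
- longest_centre (a point): longest block: red bar of polishing compound with rounded, slightly worn outline, 43 wide x 106 long x 33 high (mm). Point: its centre, half-way up. x across its width, y along its length, z up. Loose, under 0.6 kg; it starts lying roughly lengthwise on a wrong holder.
- holder_one_seat (a point): holder marked with ONE dark round screw head (12 mm across, 2.5 mm proud) in a row across its -y end. A low pale wooden board fixed to the bench, 76 mm wide (own x) x 140 mm long (own y), with a flat cork seat 66 x 112 mm whose top is 9 mm above the bench; no walls. Point: centre of the seat, on its top. y along the board (the end with the screw heads, if any, is at y = -67 mm), z up.
- holder_two_seat (a point): holder marked with TWO dark round screw heads (12 mm across, 2.5 mm proud) in a row across its -y end. A low pale wooden board fixed to the bench, 76 mm wide (own x) x 140 mm long (own y), with a flat cork seat 66 x 112 mm whose top is 9 mm above the bench; no walls. Point: centre of the seat, on its top. y along the board (the end with the screw heads, if any, is at y = -67 mm), z up.
- holder_three_seat (a point): holder marked with THREE dark round screw heads (12 mm across, 2.5 mm proud) in a row across its -y end. A low pale wooden board fixed to the bench, 76 mm wide (own x) x 140 mm long (own y), with a flat cork seat 66 x 112 mm whose top is 9 mm above the bench; no walls. Point: centre of the seat, on its top. y along the board (the end with the screw heads, if any, is at y = -67 mm), z up.
- holder_four_seat (a point): holder marked with FOUR dark round screw heads (12 mm across, 2.5 mm proud) in a row across its -y end. A low pale wooden board fixed to the bench, 76 mm wide (own x) x 140 mm long (own y), with a flat cork seat 66 x 112 mm whose top is 9 mm above the bench; no walls. Point: centre of the seat, on its top. y along the board (the end with the screw heads, if any, is at y = -67 mm), z up.
- holder_blank_seat (a point): holder BLANK (no screw heads), empty at the start; a spare place to park a block on. A low pale wooden board fixed to the bench, 76 mm wide (own x) x 140 mm long (own y), with a flat cork seat 66 x 112 mm whose top is 9 mm above the bench; no walls. Point: centre of the seat, on its top. y along the board (the end with the screw heads, if any, is at y = -67 mm), z up.
- clamp_top (a point): obstacle, not handled: fixed steel screw clamp. Point: its top (0.21 m high), with a bar 45 mm to either side; its frame reaches 110 mm to the right (world -y), 0.14 m high: pass over or beyond it. Also clear a vice (x under 0.40, y over 0.25, 0.12 m high), a strap slanting from x 0.50, y 0.45 at bench height to x 0.65, y 0.22, z 0.55, and an air line hanging at x 0.65, y 0.22 down to z 0.47.
Things that resemble listed ones, but are neither listed nor needed, are in the scene too. Leave any orange look-alike of the part that bears shortest_centre alone.

How it is judged:
By the outcome, as a careful person would: the job done as asked, in the order asked, and still so for the second after the job is handed in, with the robot touching nothing.
It also fails if it takes over 136 s, if anything falls off the work surface, if the arm or the gripper's body presses on something with over 40 N, if the wrist force passes 120 N, or if a joint passes its speed limit or range.

ROBOT

A 6-joint arm with a two-finger parallel gripper is mounted at the origin on a cart in front of the work surface, level with it; the furniture and walls round the work are solid. World frame = base frame: x ahead of the robot, y to its left, z up, the work surface at z = 0. Lengths are in m, angles in rad, forces in N, time in s.
With the tool pointing down it reaches from about 0.225 to 0.875 m from the base axis. Payload 3.4 kg.
Tool frame: the origin (TCP) lies on the centre line of the jaws, within the pads' length; the fingertips stand 11 mm ahead of it and the grasp point (between the pads) lies 8 mm behind it; z points along the fingers, y is the line along which they close (so a half turn about z gives the same grasp; the last joint's range is limited). The gripper opens to 85 mm and grips with 20 to 120 N. Pads are 22 mm wide; open, the fingers measure 114 mm over their backs; the gripper's body (76 mm by 85 mm) begins 54 mm behind the grasp point. The pads swing forward as they close: fully open they stand 13 mm farther back than shut.
Start: joints at [1.111, 0.276, 1.505, -0, 1.361, -0.121], TCP at [0.191, 0.542, 0.242] pointing down, gripper open.
Joint ranges: [-2.89, 2.89], [-0.75, 2.08], [0.22, 2.7], [-1.18, 4.32], [0.11, 2.71], [-2.7, 2.7]. Speed limits (rad/s): [2.57, 2.57, 3.14, 3.14, 3.14, 3.14].

INTERFACE

Orientations are given as a unit quaternion [w, x, y, z].
In Python, from rig import manip, eyes, job gives the robot as it stands.
- The arm moves only by the tool drive_tool, never from a script. Its argument "rows" is a list of rows, each a list of 3 entries, a list of its own where there are three numbers: the turn, a rotation vector about the world's x, y, z in rad, then the shift along the world's x, y, z in cm, then the finger opening in cm, from 0 to 8.54. A call has 1 to 8 rows; each row shifts and turns the commanded pose from where the row before left it; what a row does not reach is not made up. A row lasts 1/8 s, in which the tool goes at most 62.5 mm and 10.7 degrees, less where a joint would pass 70% of its speed; a pose out of reach is approached as far as the arm can. A call is refused whole if a number of a shift passes 6.25 or a number of a turn 0.188, either way. A call with a gripper value outside its range is refused whole. The fingers move at their own pace and stop on an object; "force" is the grip in N (left out, the last holds). Time passes only in rows, so rows that do not move let the fingers close. It gives the time, the measured TCP pose, the force, the opening and the grip force at its end, in the units of the state.
- manip.get_state(): the state, without advancing time (a new reading comes with each control period).
- eyes.get_image(name): name is "scene" or "top" or "wrist"; returns the picture (400x640x3 uint8, red, green, blue); there is no depth.
- eyes.get_calibration(name): a dict with "camera_matrix" (3x3 intrinsics, pixels), "k1" (the pictures are not rectified: a ray, as slopes to the right and down, at radius r is drawn at 1 + k1 r^2 times it, then the intrinsics apply), "view" (4x4, takes a point from world to camera coordinates). Camera axes: x right, y up, looking along -z (the intrinsics and any distortion apply to the point x, -y, -z); pixel columns grow to the right and rows downward; lengths in m; the calibration is good to about 2 mm. A picture is of the moment at which its call begins: read the wrist's pose just before it. get_calibration takes no time and is no camera call; for the wrist camera it gives the pose at the moment of the call.
- job.sign_off(): hands the job in; it is judged then, once.
The state is a dict: "clock": time; "qpos": joint angles; "qd": joint speeds; "effort": joint torques, N m; "position": TCP position; "ee_rot": TCP orientation; "contact_force": force on the tool from outside, world axes, zero at the start; "moment": the same for the moment, N m; "width": finger opening in m; "gripper_force": force on a finger pad.
Only numpy, scipy, OpenCV 4.12 (cv2) and the standard library are available. Lean on these libraries where they do the work, as an engineer would, in place of code of your own. Each camera call takes 0.05 s, during which the arm holds its last target. There are 200 camera calls.

## Working session

There is one attempt and no reset: what is moved stays moved. The work goes in short steps, Python scripts to look and compute and a tool call to move; the robot and the scene stay as the last step left them, time stands still between calls to the robot, and variables do not carry over. Pictures are saved under pics/ and viewed, at most 14 in all, crops included, and the job is handed in when it is done.

Besides the shell and the picture viewer there is one more tool, called after "Request:" as name([rows], argument=value, ...), one row to a line, values as JSON. drive_tool: Moves the arm, as the interface text tells. Its arguments: {"type":"object","properties":{"rows":{"type":"array"},"force":{"type":"number"}},"required":["rows"]}

```bash
mkdir -p pics
python3 - <<'E'
from rig import manip,eyes,job
import cv2,numpy as np
s=manip.get_state();print({k:np.round(v,3).tolist() for k,v in s.items()})
for n in("scene","top","wrist"):
    c=eyes.get_calibration(n);print(n,np.round(c["camera_matrix"],1).tolist(),c["k1"],np.round(c["view"],4).tolist())
    im=eyes.get_image(n);cv2.imwrite(f"pics/{n}0.png",im[:,:,::-1])
E
```

```text
{'clock': 0.0, 'qpos': [1.111, 0.277, 1.506, -0.0, 1.361, -0.121], 'qd': [-0.001, -0.001, 0.0, -0.0, 0.001, -0.0], 'effort': [0.0, -41.678, -24.581, -0.0, 0.011, 0.0], 'position': [0.191, 0.542, 0.241], 'ee_rot': [-0.0, 0.169, 0.986, -0.001], 'contact_force': [0.029, -0.22, 0.818], 'moment': [-0.052, -0.058, -0.019], 'gripper_force': 0.0, 'width': 0.085}
scene [[369.9, 0.0, 320.8], [0.0, 369.9, 198.3], [0.0, 0.0, 1.0]] -0.035437551960457704 [[0.6737, -0.7389, -0.0134, -0.3735], [0.5567, 0.4956, 0.6667, -0.3892], [-0.486, -0.4566, 0.7452, -0.7087], [0.0, 0.0, 0.0, 1.0]]
top [[480.3, 0.0, 319.6], [0.0, 480.3, 201.5], [0.0, 0.0, 1.0]] -0.025882902944670137 [[0.0125, -0.9999, -0.0043, -0.0375], [0.9903, 0.0118, 0.1385, -0.5482], [-0.1384, -0.006, 0.9904, -1.3026], [0.0, 0.0, 0.0, 1.0]]
wrist [[317.2, 0.0, 316.0], [0.0, 317.2, 202.8], [0.0, 0.0, 1.0]] -0.041893276236622534 [[0.3328, 0.943, -0.0017, -0.5742], [-0.8973, 0.3161, -0.3082, 0.04], [-0.29, 0.1041, 0.9513, -0.38], [0.0, 0.0, 0.0, 1.0]]
```

View pics/top0.png

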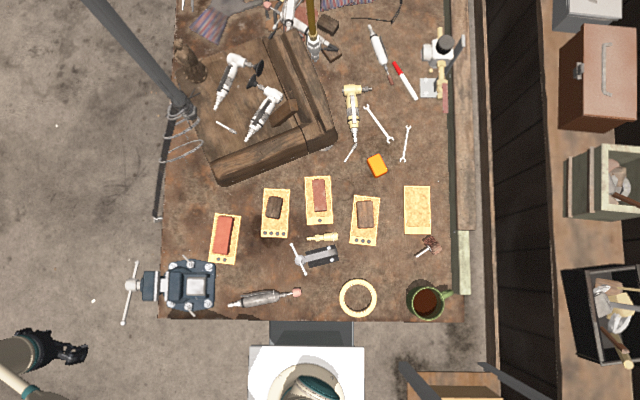

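View pics/scene0.png

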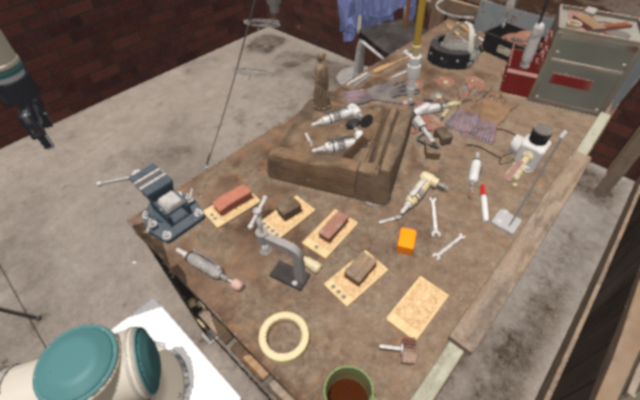

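Run:
```python
import cv2
im=cv2.imread("pics/top0.png")
cv2.imwrite("pics/c1.png",cv2.resize(im[170:272,200:446],None,fx=3.2,fy=3.2,interpolation=cv2.INTER_CUBIC))
```

```text
(no output)
```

View pics/c1.png

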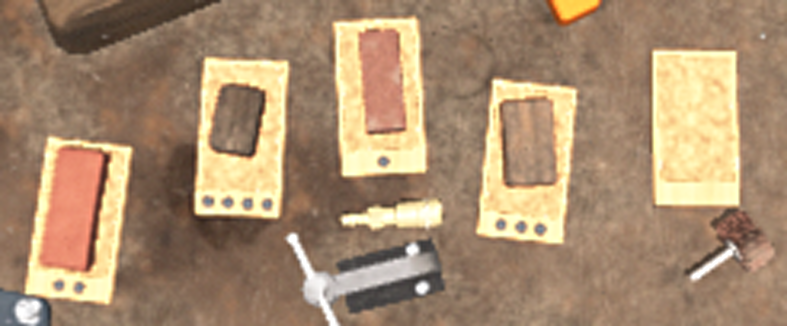

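View pics/wrist0.png

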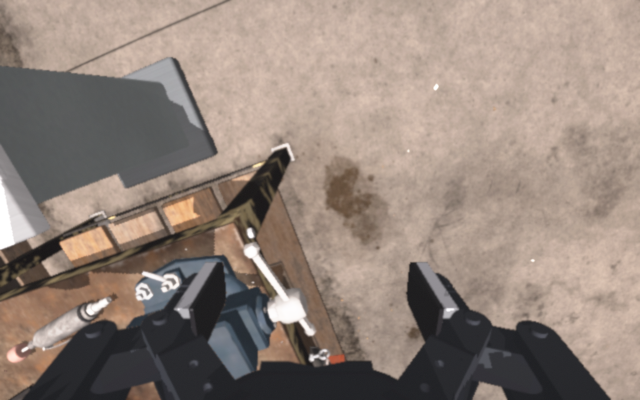

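```bash
cat > h.py <<'E'
from rig import manip,eyes,job
import cv2,numpy as np
from scipy.spatial.transform import Rotation as R
def rays(c,px):
    K=c["camera_matrix"];D=np.array([c["k1"],0,0,0,0.])
    p=cv2.undistortPoints(np.float64(px).reshape(-1,1,2),np.array(K),D).reshape(-1,2)
    V=np.array(c["view"]);d=np.c_[p[:,0],-p[:,1],-np.ones(len(p))]@V[:3,:3]
    return -V[:3,:3].T@V[:3,3],d
def plane(c,px,z):
    o,d=rays(c,px);return o+d*((z-o[2])/d[:,2])[:,None]
def px(c,P):
    V=np.array(c["view"]);q=np.atleast_2d(P)@V[:3,:3].T+V[:3,3];q=q*[1,-1,-1]
    return cv2.projectPoints(q,np.zeros(3),np.zeros(3),np.array(c["camera_matrix"]),np.array([c["k1"],0,0,0,0.]))[0].reshape(-1,2)
def tri(cs,ps):
    A=np.zeros((3,3));b=np.zeros(3);O=[]
    for c,p in zip(cs,ps):
        o,d=rays(c,[p]);d=d[0]/np.linalg.norm(d[0]);M=np.eye(3)-np.outer(d,d);A+=M;b+=M@o
    return np.linalg.solve(A,b)
def rect(pts):  # centre, (short,long), yaw of long axis from world +x deg-> heading of own y
    (c,(w,h),a)=cv2.minAreaRect(np.float32(pts[:,:2]*1000))
    if w>h: a+=90;w,h=h,w
    # long axis is along angle a+90
    a=(a+90+90)%180-90
    return np.round(c,1),round(w,1),round(h,1),round(a,1)
E
python3 - <<'E'
from h import *
for n in("top","scene"):
    im=cv2.imread(f"pics/{n}0.png");c=eyes.get_calibration(n)
    hsv=cv2.cvtColor(im,cv2.COLOR_BGR2HSV)
    m=cv2.inRange(hsv,(12,50,170),(32,160,255))
    m=cv2.morphologyEx(m,cv2.MORPH_CLOSE,np.ones((3,3)))
    for k in cv2.findContours(m,cv2.RETR_EXTERNAL,cv2.CHAIN_APPROX_NONE)[0]:
        if cv2.contourArea(k)<500:continue
        P=plane(c,k.reshape(-1,2),.009);r=rect(P)
        print(n,np.mean(k,axis=0).round(),*r)
E
```

```text
top [[607. 241.]] [ 446.4 -835.2] 110.0 124.6 0.3
top [[224. 239.]] [444.5 238.1] 85.7 146.4 -2.9
top [[275. 211.]] [524.4  95.5] 79.0 149.6 -1.9
top [[394. 219.]] [ 511.2 -240.2] 171.2 280.2 -78.2
top [[318. 195.]] [573.  -26.2] 80.6 172.0 5.3
top [[560. 194.]] [ 556.2 -747.5] 100.6 864.9 -0.0
top [[606.  71.]] [ 961.7 -883.2] 133.6 286.9 -4.9
top [[463. 113.]] [ 825.7 -450.4] 50.9 704.9 -0.1
scene [[283. 336.]] [ 287.7 -134.7] 106.7 107.7 42.3
scene [[625. 347.]] [ 758.9 -692.3] 34.1 317.3 -0.1
scene [[417. 308.]] [ 531.5 -312.7] 86.4 153.6 -0.0
scene [[356. 277.]] [ 501.6 -161.1] 82.1 145.0 -5.3
scene [[330. 233.]] [558.  -29.6] 82.2 146.3 3.9
scene [[288. 217.]] [521.6  92.3] 81.4 143.6 -2.2
scene [[231. 210.]] [443.1 235.1] 82.9 144.1 -6.2
scene [[527. 239.]] [ 930.3 -424.7] 52.7 813.0 -0.0
```

Request:
drive_tool([
  [[0,0,0.0284],[2.8,-3.85,0.9],8.5],
  [[0,0,0.0284],[2.8,-3.85,0.9],8.5],
  [[0,0,0.0284],[2.8,-3.85,0.9],8.5],
  [[0,0,0.0284],[2.8,-3.85,0.9],8.5],
  [[0,0,0.0284],[2.8,-3.85,0.9],8.5],
  [[0,0,0.0284],[2.8,-3.85,0.9],8.5],
  [[0,0,0.0284],[2.8,-3.85,0.9],8.5],
  [[0,0,0.0284],[2.8,-3.85,0.9],8.5],
])

```text
clock: 1.15
position: [0.4157, 0.2329, 0.3144]
ee_rot: [-0.0, 0.055, 0.998, 0.0]
contact_force: [0.5, 0.0, -0.5]
width: 0.085
gripper_force: 0.0
```

Request:
drive_tool([
  [[0,0,0.0284],[2.8,-3.85,0.9],8.5],
  [[0,0,0.0284],[2.8,-3.85,0.9],8.5],
  [[0,0,0.0284],[2.8,-3.85,0.9],8.5],
  [[0,0,0.0284],[2.8,-3.85,0.9],8.5],
  [[0,0,0],[0,0,0],8.5],
  [[0,0,0],[0,0,0],8.5],
])

```text
clock: 1.9
position: [0.5266, 0.0805, 0.3498]
ee_rot: [-0.001, -0.001, 1.0, 0.0]
contact_force: [-0.1, 0.5, 0.0]
width: 0.0849
gripper_force: 0.0
```

Run:
```python
from h import *
import pickle
c=eyes.get_calibration("wrist");im=eyes.get_image("wrist");cv2.imwrite("pics/w1.png",im[:,:,::-1]);pickle.dump(c,open("w1.pkl","wb"))
s=manip.get_state();print(s["position"],s["ee_rot"],s["clock"])
```

```text
[0.52635807 0.08094173 0.34991396] [-6.89407102e-04 -1.16208583e-03  9.99999035e-01  3.21736367e-04] 1.95
```

Request:
drive_tool([
  [[0,0,0],[0,-4,0],8.5],
  [[0,0,0],[0,-4,0],8.5],
  [[0,0,0],[0,-4,0],8.5],
  [[0,0,0],[0,-4,0],8.5],
  [[0,0,0],[0,-4,0],8.5],
  [[0,0,0],[0,-4,0],8.5],
  [[0,0,0],[0,0,0],8.5],
  [[0,0,0],[0,0,0],8.5],
])

```text
clock: 2.95
position: [0.5268, -0.1582, 0.3503]
ee_rot: [-0.0, -0.002, 1.0, 0.001]
contact_force: [0.5, -0.2, -0.1]
width: 0.0849
gripper_force: 0.0
```

Run:
```python
from h import *
import pickle
c=eyes.get_calibration("wrist");im=eyes.get_image("wrist");cv2.imwrite("pics/w2.png",im[:,:,::-1]);pickle.dump(c,open("w2.pkl","wb"))
s=manip.get_state();print(s["position"],s["ee_rot"],s["clock"])
```

```text
[ 0.52693794 -0.15800182  0.35038667] [-2.43358641e-05 -1.81961001e-03  9.99998216e-01  5.06805886e-04] 3.0
```

View pics/w1.png

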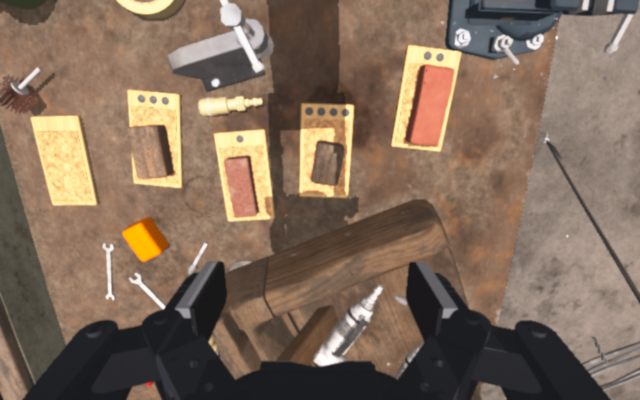

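View pics/w2.png

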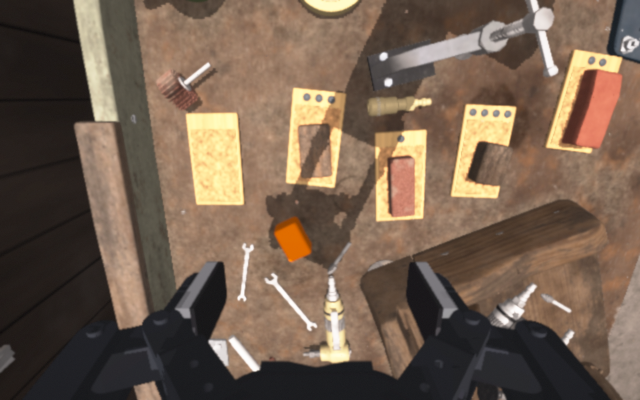

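```bash
cat >> h.py <<'E'
def boards(im,vmin=150):
    hsv=cv2.cvtColor(im,cv2.COLOR_BGR2HSV)
    m=cv2.inRange(hsv,(10,40,vmin),(32,190,255))
    m=cv2.morphologyEx(m,cv2.MORPH_OPEN,np.ones((2,2)))
    m=cv2.morphologyEx(m,cv2.MORPH_CLOSE,np.ones((5,5)))
    return [k for k in cv2.findContours(m,cv2.RETR_EXTERNAL,cv2.CHAIN_APPROX_NONE)[0] if 2000<cv2.contourArea(cv2.convexHull(k))<60000],m
E
python3 - <<'E'
from h import *
import pickle
o={}
for n in("w1","w2"):
    im=cv2.imread(f"pics/{n}.png");c=pickle.load(open(n+".pkl","rb"))
    ks,m=boards(im);L=[]
    cv2.imwrite(f"pics/m{n}.png",m)
    for k in ks:
        P=plane(c,k.reshape(-1,2),.009);r=rect(P)
        if 130<r[2]<160 and 65<r[1]<95: L.append((r,P,k))
    L.sort(key=lambda t:-t[0][0][1])
    o[n]=(c,L)
    for r,_,k in L: print(n,np.mean(k,axis=0).round(),*r)
(c1,L1),(c2,L2)=o["w1"],o["w2"]
if len(L1)==len(L2)==5:
    for a,b in zip(L1,L2):
        q=[cv2.minAreaRect(x[2])[0] for x in(a,b)]
        print("tri",tri((c1,c2),q).round(4))
E
python3 -c "
import cv2,numpy as np
a=[cv2.imread(f'pics/m{n}.png')[30:240] for n in('w1','w2')];cv2.imwrite('pics/mm.png',np.vstack(a))"
```

```text
(no output)
```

View pics/mm.png

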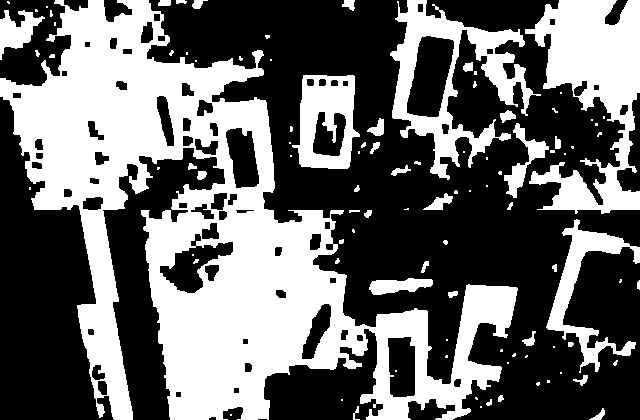

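Run:
```python
from h import *
for n,ps in (("w1",[(64,135),(64,160),(104,100),(170,115),(120,220),(300,180),(310,130),(262,150),(425,70),(380,130),(145,150),(163,150),(241,190),(330,150),(318,160),(430,90)]),("w2",[(215,160),(260,120),(330,130),(300,170),(420,150),(460,180),(575,80)])):
    im=cv2.imread(f"pics/{n}.png");h=cv2.cvtColor(im,cv2.COLOR_BGR2HSV);b=cv2.blur(im,(5,5));l=cv2.cvtColor(b,cv2.COLOR_BGR2LAB)
    for p in ps: print(n,p,b[p[1],p[0]][::-1],cv2.blur(h,(5,5))[p[1],p[0]],l[p[1],p[0]])
```

```text
w1 (64, 135) [254 226 152] [ 22 102 254] [231 128 168]
w1 (64, 160) [253 222 147] [ 21 107 253] [228 129 169]
w1 (104, 100) [172 140 114] [ 13  86 172] [155 136 146]
w1 (170, 115) [251 212 139] [ 19 114 251] [221 132 169]
w1 (120, 220) [153 121 100] [ 12  88 153] [136 137 144]
w1 (300, 180) [226 202 144] [ 21  93 226] [209 128 160]
w1 (310, 130) [247 204 134] [ 18 117 247] [215 134 168]
w1 (262, 150) [253 225 153] [ 22 101 253] [231 128 167]
w1 (425, 70) [185 102  82] [  6 142 185] [134 159 154]
w1 (380, 130) [110  84  68] [ 11  99 110] [ 97 136 142]
w1 (145, 150) [188 149 122] [ 13  90 188] [165 139 148]
w1 (163, 150) [84 63 49] [ 12 106  84] [ 73 135 140]
w1 (241, 190) [206 134 112] [  7 116 206] [160 153 151]
w1 (330, 150) [171 141 118] [ 13  79 171] [155 136 145]
w1 (318, 160) [136 110  92] [ 12  83 136] [124 135 142]
w1 (430, 90) [237 136 108] [  7 139 237] [171 164 160]
w2 (215, 160) [254 226 152] [ 22 102 254] [231 128 168]
w2 (260, 120) [165 137 115] [ 13  76 165] [151 135 144]
w2 (330, 130) [162 123  85] [ 14 116 162] [139 138 155]
w2 (300, 170) [202 167 117] [ 17 107 202] [180 134 159]
w2 (420, 150) [252 216 142] [ 20 111 252] [224 131 169]
w2 (460, 180) [255 237 163] [ 24  91 255] [239 124 166]
w2 (575, 80) [251 212 140] [ 19 113 251] [221 132 169]
```

```bash
python3 - <<'E'
s=open('h.py').read();i=s.index("def boards")
s=s[:i]+'''def boards(im):
    l=cv2.cvtColor(cv2.GaussianBlur(im,(3,3),0),cv2.COLOR_BGR2LAB)
    m=((l[:,:,2]>=153)&(l[:,:,1]<=144)&(l[:,:,0]>100)).astype(np.uint8)*255
    m=cv2.morphologyEx(m,cv2.MORPH_OPEN,np.ones((3,3)))
    m=cv2.morphologyEx(m,cv2.MORPH_CLOSE,np.ones((3,3)))
    return [k for k in cv2.findContours(m,cv2.RETR_EXTERNAL,cv2.CHAIN_APPROX_NONE)[0] if 2000<cv2.contourArea(cv2.convexHull(k))<60000],m
def block(im,m,k):  # block mask within board hull
    hull=np.zeros_like(m);cv2.drawContours(hull,[cv2.convexHull(k)],-1,255,-1)
    b=cv2.bitwise_and(cv2.erode(hull,np.ones((3,3))),255-m);b=cv2.morphologyEx(b,cv2.MORPH_OPEN,np.ones((3,3)))
    ks=sorted(cv2.findContours(b,cv2.RETR_EXTERNAL,cv2.CHAIN_APPROX_NONE)[0],key=cv2.contourArea)
    return ks
'''
open('h.py','w').write(s)
E
cat > surv.py <<'E'
from h import *
import pickle,sys
o={}
for n in sys.argv[1:]:
    im=cv2.imread(f"pics/{n}.png");c=pickle.load(open(n+".pkl","rb"))
    ks,m=boards(im);L=[]
    cv2.imwrite(f"pics/m{n}.png",m)
    for k in ks:
        P=plane(c,k.reshape(-1,2),.009);r=rect(P)
        if 125<r[2]<165 and 60<r[1]<95: L.append((r,P,k))
    L.sort(key=lambda t:-t[0][0][1])
    o[n]=(c,L)
    for r,_,k in L:
        B=block(im,m,k)
        print(n,np.mean(k,axis=0).round(),*r,"blk",*(rect(plane(c,B[-1].reshape(-1,2),.04)) if len(B) else ()),"dots",[plane(c,[cv2.minEnclosingCircle(q)[0]],.0115)[0,:2].round(3).tolist() for q in B[:-1] if 10<cv2.contourArea(q)<120])
if len(o)==2:
    (c1,L1),(c2,L2)=o.values()
    for a,b in zip(L1,L2):
        q=[cv2.boxPoints(cv2.minAreaRect(x[2])).mean(0) for x in(a,b)]
        print("tri",tri((c1,c2),q).round(4))
E
python3 surv.py w1 w2
```

```text
w1 [[425.  98.]] [446.2 236.6] 79.3 141.6 -5.8 blk [454.5 232.4] 48.2 103.7 -6.7 dots [[0.388, 0.25], [0.387, 0.234]]
w1 [[325. 149.]] [520.9  94.5] 78.6 139.5 -1.4 blk [531.1  97.7] 40.5 61.2 -9.0 dots [[0.463, 0.122], [0.461, 0.07], [0.463, 0.105], [0.462, 0.088]]
w1 [[245. 174.]] [559.1 -27.9] 78.4 142.7 3.8 blk [566.7 -27. ] 37.8 88.2 6.0 dots [[0.5, -0.032]]
w1 [[157. 143.]] [ 502.7 -158.8] 78.3 142.0 -5.7 blk [ 515.4 -152.4] 56.6 71.2 3.0 dots [[0.446, -0.135], [0.444, -0.152], [0.442, -0.169]]
w1 [[ 64. 160.]] [ 533.9 -307.9] 79.3 140.9 0.1 blk dots []
w2 [[577. 101.]] [446.3 234.7] 79.0 141.1 -6.0 blk [453.5 218.4] 50.4 103.3 -6.0 dots [[0.389, 0.249], [0.387, 0.231]]
w2 [[479. 152.]] [521.2  93.1] 78.6 141.7 -1.9 blk [531.6  88.1] 51.1 58.2 -7.8 dots [[0.462, 0.069], [0.464, 0.12], [0.462, 0.085], [0.463, 0.103]]
w2 [[400. 175.]] [559.4 -29.2] 78.1 142.5 4.2 blk [566.  -34.8] 38.0 89.6 6.3 dots [[0.5, -0.034]]
w2 [[314. 137.]] [ 502.9 -160.3] 78.7 141.8 -5.7 blk [ 515.6 -159.7] 42.7 76.2 0.9 dots [[0.445, -0.154], [0.443, -0.171], [0.447, -0.137]]
w2 [[215. 158.]] [ 534.3 -309.3] 78.5 141.8 0.3 blk dots []
tri [0.4445 0.2384 0.0051]
tri [0.518  0.094  0.0091]
tri [ 0.556  -0.0293  0.0091]
tri [ 0.5001 -0.1602  0.0073]
tri [ 0.5324 -0.3115  0.0052]
```

Request:
drive_tool([
  [[0,0,-0.025],[0.06,4.25,-1.8],8.5],
  [[0,0,-0.025],[0.06,4.25,-1.8],8.5],
  [[0,0,-0.025],[0.06,4.25,-1.8],8.5],
  [[0,0,-0.025],[0.06,4.25,-1.8],8.5],
  [[0,0,-0.025],[0.06,4.25,-1.8],8.5],
  [[0,0,-0.025],[0.06,4.25,-1.8],8.5],
  [[0,0,0],[0,0,0],8.5],
  [[0,0,0],[0,0,0],8.5],
])

```text
clock: 4.0
position: [0.5305, 0.0961, 0.2428]
ee_rot: [0.0, 0.073, 0.997, -0.0]
contact_force: [-0.6, -0.9, 0.3]
width: 0.0849
gripper_force: 0.0
```

```bash
cat > look.py <<'E'
from h import *
import pickle,sys
n=sys.argv[1];zt=float(sys.argv[2])
c=eyes.get_calibration("wrist");im=np.ascontiguousarray(eyes.get_image("wrist")[:,:,::-1]);cv2.imwrite(f"pics/{n}.png",im);pickle.dump(c,open(n+".pkl","wb"))
s=manip.get_state();r=R.from_quat(np.roll(s["ee_rot"],-1)).as_matrix()
print("tcp",s["position"].round(4),"yaw",np.degrees(np.arctan2(r[1,1],r[0,1])).round(2)-90,"tilt",r[:2,2].round(4),"t",s["clock"],"w",round(s["width"],4),"F",s["contact_force"].round(1))
print("cam",(-c["view"][:3,:3].T@c["view"][:3,3]).round(3))
ks,m=boards(im)
for k in ks:
    r=rect(plane(c,k.reshape(-1,2),.009));B=block(im,m,k)
    if 50<r[1]<100 and len(B):
        b=rect(plane(c,B[-1].reshape(-1,2),zt))
        T=plane(c,cv2.boxPoints(cv2.minAreaRect(B[-1])),zt)
        print("board",*r,"blk",*b)
        P=plane(c,B[-1].reshape(-1,2),zt)[:,:2]*1000;a=np.radians(b[3]);u=np.array([np.cos(a),np.sin(a)]);v=np.array([-u[1],u[0]])
        print("  along",np.percentile((P-b[0])@u,[0,100]).round(1),"far(+x) end pt",(b[0]+u*np.percentile((P-b[0])@u,99)).round(1),"sides",np.percentile((P-b[0])@v,[2,98]).round(1))
E
python3 look.py s1 .044
python3 - <<'E'
from h import *
import pickle
c=[pickle.load(open(n+".pkl","rb")) for n in("w1","w2")]
print(tri(c,[(232,14),(542,20)]),tri(c,[(259,68),(552,72)]))
E
```

```text
tcp [0.5308 0.0955 0.243 ] yaw -8.420000000000002 tilt [ 0.0012 -0.0004] t 4.05 w 0.0849 F [-0.1  0.6  0.9]
cam [0.452 0.108 0.374]
board [559.  -27.5] 77.5 141.3 4.0 blk [564.3 -22.6] 40.2 87.9 5.5
  along [-44.   43.9] far(+x) end pt [607.9 -18.4] sides [-19.7  20. ]
board [ 502.7 -158.2] 77.8 141.0 -5.5 blk [ 514.1 -143.7] 57.6 71.7 1.6
  along [-35.9  35.9] far(+x) end pt [ 549.5 -142.7] sides [-28.   28.7]
board [521.   93.7] 76.1 138.0 -1.9 blk [531.2  97.2] 38.0 61.7 -10.8
  along [-30.8  30.9] far(+x) end pt [561.5  91.4] sides [-18.9  18.8]
board [446.4 236.4] 77.6 140.5 -5.9 blk [454.7 231.9] 50.3 101.4 -6.8
  along [-50.7  50.7] far(+x) end pt [505.  225.9] sides [-25.1  24.6]
[0.38505123 0.01694143 0.21315363] [0.42289711 0.03506729 0.20971478]
```

View pics/s1.png

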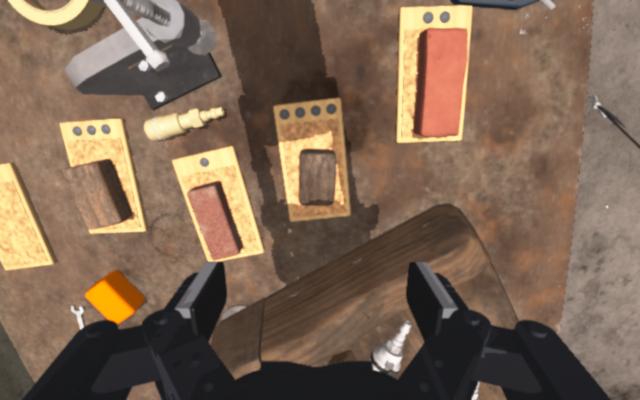

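Request:
drive_tool([
  [[0,0,-0.02],[0.0,0.1,-4.7],8.5],
  [[0,0,0],[0,0,-4.7],8.5],
  [[0,0,0],[0,0,-4.7],8.5],
  [[0,0,0],[0,0,-4.0],8.5],
  [[0,0,0],[0,0,-2.4],8.5],
  [[0,0,0],[0,0,-1.2],8.5],
  [[0,0,0],[0,0,0],8.5],
])

```text
clock: 4.92
position: [0.531, 0.0957, 0.0253]
ee_rot: [-0.0, 0.084, 0.996, -0.0]
contact_force: [0.4, 0.3, 0.6]
width: 0.0849
gripper_force: 0.0
```

Request:
drive_tool([
  [[0,0,0],[0,0,0],3.0],
  [[0,0,0],[0,0,0],3.0],
  [[0,0,0],[0,0,0],3.0],
  [[0,0,0],[0,0,0],3.0],
  [[0,0,0],[0,0,0],3.0],
  [[0,0,0],[0,0,0],3.0],
], force=40)

```text
clock: 5.68
position: [0.5316, 0.0964, 0.0264]
ee_rot: [0.001, 0.084, 0.996, 0.0]
contact_force: [-0.2, 0.3, 5.8]
width: 0.0399
gripper_force: 42.1
```

Request:
drive_tool([
  [[0,0,0],[0,0,2],3.0],
  [[0,0,0],[0,0,4],3.0],
  [[0,0,0],[0,0,4],3.0],
  [[0,0,0],[0,0,4],3.0],
  [[0,0,0.0245],[0.1,-4,1],3.0],
  [[0,0,0.0245],[0.15,-5.8,0],3.0],
  [[0,0,0.0245],[0.15,-5.8,0],3.0],
  [[0,0,0.0245],[0.15,-5.8,0],3.0],
])

```text
clock: 6.68
position: [0.5359, -0.1191, 0.1754]
ee_rot: [0.0, 0.034, 0.999, 0.0]
contact_force: [0.1, -0.0, 0.6]
width: 0.0399
gripper_force: 41.4
```

Request:
drive_tool([
  [[0,0,0.0245],[0.15,-5.8,0],3.0],
  [[0,0,0.0245],[0.15,-5.8,0],3.0],
  [[0,0,0.0245],[0.1,-5,0],3.0],
  [[0,0,0],[0.1,-2.5,0],3.0],
  [[0,0,0],[0,0,0],3.0],
  [[0,0,0],[0,0,0],3.0],
])

```text
clock: 7.42
position: [0.541, -0.3069, 0.1751]
ee_rot: [-0.0, -0.002, 1.0, 0.001]
contact_force: [-0.1, -0.1, -0.6]
width: 0.04
gripper_force: 41.4
```

```bash
python3 look.py s2 .036
```

```text
tcp [ 0.5411 -0.3067  0.1753] yaw 0.269999999999996 tilt [-0.0006  0.0015] t 7.475 w 0.0398 F [ 0.4 -0.8 -0.3]
cam [ 0.462 -0.308  0.306]
board [559.5 -31.3] 78.2 141.0 3.7 blk [560.9 -59.3] 46.2 88.6 -16.4
  along [-44.3  44.3] far(+x) end pt [602.9 -71.6] sides [-22.3  23. ]
board [ 517.8 -310.3] 77.3 108.8 0.4 blk [ 475.2 -286.2] 6.7 16.2 1.3
  along [-8.1  8.1] far(+x) end pt [ 483.2 -286. ] sides [-3.3  3.3]
board [ 503.5 -161.7] 77.1 139.3 -5.7 blk [ 514.3 -170.1] 56.0 79.3 -5.7
  along [-39.6  39.7] far(+x) end pt [ 553.5 -174. ] sides [-27.2  27.9]
```

Request:
drive_tool([
  [[0,0,0],[0.1,-0.2,-4.5],3.0],
  [[0,0,0],[0,0,-4.5],3.0],
  [[0,0,0],[0,0,-3.5],3.0],
  [[0,0,0],[0,0,-1.6],3.0],
  [[0,0,0],[0,0,-0.7],3.0],
  [[0,0,0],[0,0,0],3.0],
  [[0,0,0],[0,0,0],3.0],
])

```text
clock: 8.35
position: [0.5432, -0.3112, 0.0288]
ee_rot: [0.001, -0.002, 1.0, -0.001]
contact_force: [0.3, 1.0, 0.0]
width: 0.0398
gripper_force: 41.4
```

Request:
drive_tool([
  [[0,0,0],[0,0,0],8.5],
  [[0,0,0],[0,0,0],8.5],
  [[0,0,0],[0,0,0],8.5],
  [[0,0,0],[0,0,0],8.5],
  [[0,0,0],[0,0,5],8.5],
  [[0,0,0],[0,0,6],8.5],
  [[0,0,0],[0,0,6],8.5],
  [[0,0,0],[0,0,5],8.5],
])

```text
clock: 9.35
position: [0.5424, -0.3108, 0.25]
ee_rot: [0.001, -0.002, 1.0, -0.001]
contact_force: [0.4, -0.6, -0.9]
width: 0.0846
gripper_force: 0.0
```

Request:
drive_tool([
  [[0,0,-0.0118],[-0.9,5.45,0],8.5],
  [[0,0,-0.0118],[-0.9,5.45,0],8.5],
  [[0,0,-0.0118],[-0.9,5.45,0],8.5],
  [[0,0,-0.0118],[-0.9,5.45,0],8.5],
  [[0,0,-0.0118],[-0.9,5.45,0],8.5],
  [[0,0,-0.0118],[-0.9,5.45,0],8.5],
  [[0,0,-0.0118],[-0.9,5.45,0],8.5],
  [[0,0,-0.0118],[-0.9,5.45,0],8.5],
])

```text
clock: 10.35
position: [0.4697, 0.127, 0.2475]
ee_rot: [0.0, 0.046, 0.999, 0.0]
contact_force: [0.2, 0.6, 0.2]
width: 0.0852
gripper_force: 0.0
```

Request:
drive_tool([
  [[0,0,-0.0118],[-0.9,5.4,0],8.5],
  [[0,0,-0.0118],[-0.8,5.4,0],8.5],
  [[0,0,0],[0,0,0],8.5],
  [[0,0,0],[0,0,0],8.5],
])

```text
clock: 10.85
position: [0.453, 0.2331, 0.2472]
ee_rot: [-0.0, 0.057, 0.998, -0.0]
contact_force: [0.4, -0.2, -0.2]
width: 0.0849
gripper_force: 0.0
```

```bash
python3 look.py s3 .042
```

```text
tcp [0.4532 0.2325 0.2472] yaw -6.579999999999998 tilt [-0.0002 -0.0008] t 10.9 w 0.0851 F [-1.1  0.  -0.9]
cam [0.375 0.242 0.379]
board [558.1 -26.4] 78.4 141.2 4.1 blk [557.3 -11.5] 39.8 85.6 6.2
  along [-42.8  42.9] far(+x) end pt [599.5  -6.9] sides [-18.8  19.6]
board [ 502.1 -155.2] 75.0 140.7 -5.5 blk [ 509.7 -128.4] 47.0 74.8 2.6
  along [-37.3  37.4] far(+x) end pt [ 546.8 -126.7] sides [-22.9  23.4]
board [520.3  95.3] 78.0 141.5 -1.8 blk [553.3  95.7] 23.2 28.0 78.0
  along [-14.  14.] far(+x) end pt [556.2 109.4] sides [-11.4  11.5]
board [444.9 237.2] 77.8 139.3 -6.1 blk [450.3 237.6] 41.8 101.7 -7.8
  along [-50.9  50.8] far(+x) end pt [500.6 230.7] sides [-20.8  20.8]
```

Request:
drive_tool([
  [[0,0,-0.18],[0,0,0],8.5],
  [[0,0,-0.18],[0,0,0],8.5],
  [[0,0,-0.18],[0,0,0],8.5],
  [[0,0,-0.18],[0,0,0],8.5],
  [[0,0,-0.18],[0,0,0],8.5],
  [[0,0,-0.18],[0,0,0],8.5],
  [[0,0,-0.18],[0,0,0],8.5],
  [[0,0,-0.18],[0,0,0],8.5],
])

```text
clock: 11.9
position: [0.4537, 0.2315, 0.2474]
ee_rot: [0.0, 0.704, 0.71, -0.0]
contact_force: [0.9, 0.3, 0.3]
width: 0.0851
gripper_force: 0.0
```

Request:
drive_tool([
  [[0,0,-0.18],[0,0,0],8.5],
  [[0,0,-0.18],[0,0,0],8.5],
  [[0,0,-0.18],[0,0,0],8.5],
  [[0,0,-0.18],[0,0,0],8.5],
  [[0,0,-0.18],[0,0,0],8.5],
  [[0,0,-0.18],[0,0,0],8.5],
  [[0,0,-0.18],[0,0,0],8.5],
  [[0,0,-0.18],[0,0,0],8.5],
])

```text
clock: 12.9
position: [0.4537, 0.2315, 0.2474]
ee_rot: [0.0, 0.998, 0.069, -0.0]
contact_force: [0.3, -0.5, -0.1]
width: 0.085
gripper_force: 0.0
```

Request:
drive_tool([
  [[0,0,-0.18],[0,0,0],8.5],
  [[0,0,-0.09],[0.1,0.3,0],8.5],
  [[0,0,0],[0,0,0],8.5],
  [[0,0,0],[0,0,0],8.5],
])

```text
clock: 13.4
position: [0.4544, 0.2354, 0.2473]
ee_rot: [0.0, 0.998, -0.062, -0.0]
contact_force: [0.3, -1.3, -0.4]
width: 0.0851
gripper_force: 0.0
```

```bash
python3 look.py s4 .042
```

```text
tcp [0.4544 0.2356 0.2473] yaw -187.05 tilt [-0.0001 -0.0003] t 13.45 w 0.085 F [-0.9 -0.6  0.1]
cam [0.534 0.226 0.379]
board [445.8 237.2] 78.2 139.5 -5.9 blk [452.8 237.8] 42.5 111.8 -7.3
  along [-55.9  55.9] far(+x) end pt [508.2 230.7] sides [-21.2  21.1]
board [521.4  95.3] 77.2 140.9 -1.7 blk [469.9 132.5] 8.6 8.8 -2.3
  along [-4.4  4.4] far(+x) end pt [474.3 132.3] sides [-4.2  4.3]
board [551.2 -27.2] 77.5 124.6 4.1 blk [552.2  -1.3] 33.9 79.7 34.6
  along [-39.9  39.8] far(+x) end pt [584.4  20.9] sides [-16.9  16.1]
```

View pics/s4.png

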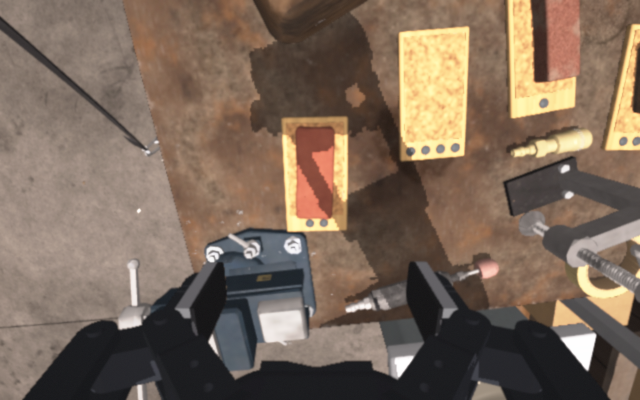

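Request:
drive_tool([
  [[0,0,0],[0.0,0.2,-4.7],8.5],
  [[0,0,0],[0,0,-4.7],8.5],
  [[0,0,0],[0,0,-4.7],8.5],
  [[0,0,0],[0,0,-4.0],8.5],
  [[0,0,0],[0,0,-2.6],8.5],
  [[0,0,0],[0,0,-1.3],8.5],
  [[0,0,0],[0,0,0],8.5],
])

```text
clock: 14.32
position: [0.454, 0.2381, 0.0269]
ee_rot: [0.0, 0.998, -0.061, -0.001]
contact_force: [0.8, -0.8, 1.0]
width: 0.0851
gripper_force: 0.0
```

Request:
drive_tool([
  [[0,0,0],[0,0,0],3.0],
  [[0,0,0],[0,0,0],3.0],
  [[0,0,0],[0,0,0],3.0],
  [[0,0,0],[0,0,0],3.0],
  [[0,0,0],[0,0,0],3.0],
  [[0,0,0],[0,0,0],3.0],
], force=40)

```text
clock: 15.08
position: [0.4549, 0.2382, 0.0285]
ee_rot: [0.0, 0.998, -0.061, 0.001]
contact_force: [-0.4, -2.6, 6.6]
width: 0.0416
gripper_force: 41.2
```

Request:
drive_tool([
  [[0,0,0],[0,0,3],3.0],
  [[0,0,0],[0,0,5],3.0],
  [[0,0,0],[0,0,5],3.0],
  [[0,0,0.0312],[2.5,-4.8,1],3.0],
  [[0,0,0.0312],[2.5,-4.8,0],3.0],
  [[0,0,0.0312],[2.5,-4.8,0],3.0],
  [[0,0,0],[0,0,0],3.0],
  [[0,0,0],[0,0,0],3.0],
])

```text
clock: 16.08
position: [0.5282, 0.0943, 0.1666]
ee_rot: [-0.0, 1.0, -0.015, -0.001]
contact_force: [-0.4, 0.9, -4.2]
width: 0.0415
gripper_force: 43.6
```

```bash
python3 look.py s5 .042 | head -2
```

```text
tcp [0.528  0.0949 0.1667] yaw -181.68 tilt [-0.0022  0.0005] t 16.125 w 0.0413 F [-0.3  0.4 -3.8]
cam [0.608 0.092 0.298]
```

Request:
drive_tool([
  [[0,0,0],[0.1,0,-4.5],3.0],
  [[0,0,0],[0,0,-4.5],3.0],
  [[0,0,0],[0,0,-2.8],3.0],
  [[0,0,0],[0,0,-1.2],3.0],
  [[0,0,0],[0,0,-0.6],3.0],
  [[0,0,0],[0,0,-0.2],3.0],
  [[0,0,0],[0,0,0],3.0],
  [[0,0,0],[0,0,0],3.0],
])

```text
clock: 17.12
position: [0.5308, 0.0943, 0.0301]
ee_rot: [-0.0, 1.0, -0.015, 0.001]
contact_force: [0.4, 0.3, -4.6]
width: 0.0413
gripper_force: 43.6
```

Request:
drive_tool([
  [[0,0,0],[0,0,0],8.5],
  [[0,0,0],[0,0,0],8.5],
  [[0,0,0],[0,0,0],8.5],
  [[0,0,0],[0,0,0],8.5],
  [[0,0,0],[0,0,5],8.5],
  [[0,0,0],[0,0,6],8.5],
  [[0,0,0],[0,0,6],8.5],
  [[0,0,0],[0,0,5],8.5],
])

```text
clock: 18.12
position: [0.5304, 0.0944, 0.252]
ee_rot: [-0.0, 1.0, -0.015, 0.001]
contact_force: [1.1, 0.6, 0.0]
width: 0.0851
gripper_force: 0.0
```

Request:
drive_tool([
  [[0,0,0],[0,0,0],8.5],
  [[0,0,0],[0,0,0],8.5],
])

```text
clock: 18.38
position: [0.5295, 0.0943, 0.2487]
ee_rot: [0.0, 1.0, -0.015, -0.001]
contact_force: [-0.0, -0.2, 0.0]
width: 0.0851
gripper_force: 0.0
```

```bash
python3 look.py s6 .042
```

```text
tcp [0.5291 0.0943 0.2478] yaw -181.68 tilt [-0.0031 -0.0002] t 18.425 w 0.0847 F [ 0.6  0.2 -0.9]
cam [0.609 0.092 0.38 ]
board [447.6 236.7] 77.6 141.0 -6.2 blk [413.6 232.6] 29.1 45.5 88.5
  along [-22.8  22.8] far(+x) end pt [414.2 255.2] sides [-14.6  14.5]
board [ 503.5 -158.4] 78.2 141.2 -5.6 blk [ 520.8 -145. ] 57.3 75.7 -1.0
  along [-37.9  37.9] far(+x) end pt [ 558.7 -145.7] sides [-28.1  28. ]
board [522.2  93.6] 76.5 138.4 -2.2 blk [526.5  95. ] 42.8 115.8 -2.5
  along [-58.   57.9] far(+x) end pt [584.3  92.5] sides [-21.3  21.4]
board [ 529.9 -279.1] 52.7 148.3 15.9 blk [ 544.9 -262.1] 12.0 49.7 15.8
  along [-24.9  24.8] far(+x) end pt [ 568.5 -255.4] sides [-6.  6.]
board [559.8 -27.5] 77.4 141.6 4.0 blk [571.5 -24.6] 38.9 87.5 5.5
  along [-43.7  43.8] far(+x) end pt [615.  -20.4] sides [-19.5  19.4]
```

Request:
drive_tool([
  [[0,0,0.0094],[-0.28,-5.05,0],8.5],
  [[0,0,0.0094],[-0.28,-5.05,0],8.5],
  [[0,0,0.0094],[-0.28,-5.05,0],8.5],
  [[0,0,0.0094],[-0.28,-5.05,0],8.5],
  [[0,0,0.0094],[-0.28,-5.05,0],8.5],
  [[0,0,0],[0,0,0],8.5],
  [[0,0,0],[0,0,0],8.5],
])

```text
clock: 19.3
position: [0.5154, -0.1576, 0.2476]
ee_rot: [-0.001, 1.0, 0.008, -0.002]
contact_force: [-0.3, 0.9, 0.8]
width: 0.0852
gripper_force: 0.0
```

```bash
python3 look.py s7 .039
```

```text
tcp [ 0.5157 -0.1571  0.248 ] yaw -178.97 tilt [-0.0024  0.0018] t 19.35 w 0.085 F [-0.2 -0.4 -0.2]
cam [ 0.596 -0.157  0.379]
board [446.6 231.8] 74.6 141.7 -6.5 blk [405.7 218.1] 8.4 9.7 -87.9
  along [-4.8  4.9] far(+x) end pt [405.9 213.3] sides [-4.2  4.2]
board [ 503.1 -160.2] 77.4 140.4 -5.5 blk [ 518.5 -159.7] 43.9 77.1 1.0
  along [-38.5  38.6] far(+x) end pt [ 557.1 -159. ] sides [-21.9  21.9]
board [522.   92.8] 78.2 140.7 -1.9 blk [526.6  82. ] 50.6 114.2 -2.1
  along [-57.1  57.1] far(+x) end pt [583.5  79.9] sides [-24.8  25.2]
board [ 535.  -309.2] 77.5 141.4 0.2 blk [ 546.7 -306.4] 49.9 60.4 0.3
  along [-30.2  30.2] far(+x) end pt [ 576.9 -306.2] sides [-25.   24.6]
board [559.8 -29.4] 77.5 141.3 3.8 blk [571.4 -35.7] 41.3 87.7 5.9
  along [-43.8  43.8] far(+x) end pt [614.8 -31.2] sides [-20.4  20.3]
```

View pics/s7.png

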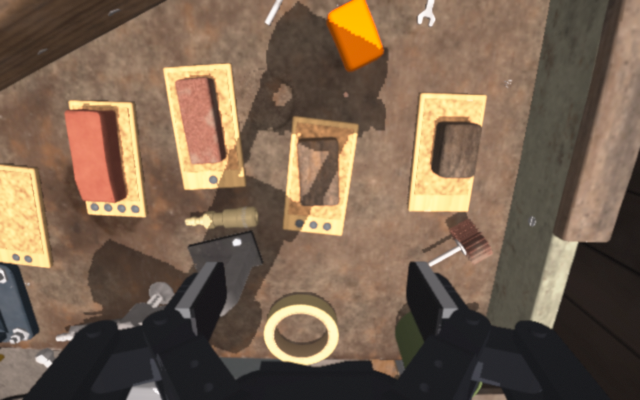

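Request:
drive_tool([
  [[0,0,0],[0.05,-0.25,-4.7],8.5],
  [[0,0,0],[0,0,-4.7],8.5],
  [[0,0,0],[0,0,-4.7],8.5],
  [[0,0,0],[0,0,-4.1],8.5],
  [[0,0,0],[0,0,-2.6],8.5],
  [[0,0,0],[0,0,-1.3],8.5],
  [[0,0,0],[0,0,0],8.5],
])

```text
clock: 20.23
position: [0.5165, -0.1596, 0.0278]
ee_rot: [-0.0, 1.0, 0.009, -0.001]
contact_force: [-0.1, 0.1, 0.3]
width: 0.0853
gripper_force: 0.0
```

Request:
drive_tool([
  [[0,0,0],[0,0,0],3.0],
  [[0,0,0],[0,0,0],3.0],
  [[0,0,0],[0,0,0],3.0],
  [[0,0,0],[0,0,0],3.0],
  [[0,0,0],[0,0,0],3.0],
  [[0,0,0],[0,0,0],3.0],
], force=40)

```text
clock: 20.98
position: [0.5176, -0.161, 0.0297]
ee_rot: [0.0, 1.0, 0.009, 0.001]
contact_force: [0.1, 0.1, 6.8]
width: 0.0446
gripper_force: 41.4
```

Request:
drive_tool([
  [[0,0,0],[0,0,3],3.0],
  [[0,0,0],[0,0,5],3.0],
  [[0,0,0],[0,0,6],3.0],
  [[0,0,0],[0,0,6],3.0],
  [[0,0,-0.015],[0,4.4,2],3.0],
  [[0,0,-0.015],[0,5.1,0],3.0],
  [[0,0,-0.015],[-0.5,5.1,0],3.0],
  [[0,0,-0.015],[-1,5,0],3.0],
])

```text
clock: 21.98
position: [0.5015, 0.0368, 0.2486]
ee_rot: [-0.0, 1.0, -0.022, 0.001]
contact_force: [0.4, -0.0, -1.1]
width: 0.0447
gripper_force: 40.9
```

Request:
drive_tool([
  [[0,0,-0.015],[-1,5,0],3.0],
  [[0,0,-0.015],[-1.2,5,0],3.0],
  [[0,0,-0.015],[-1.2,5,0],3.0],
  [[0,0,-0.015],[-1.3,5,0],3.0],
  [[0,0,0],[0,0,0],3.0],
  [[0,0,0],[0,0,0],3.0],
])

```text
clock: 22.72
position: [0.4546, 0.235, 0.2484]
ee_rot: [0.0, 0.999, -0.051, 0.0]
contact_force: [1.1, -0.6, -0.8]
width: 0.0448
gripper_force: 41.0
```

```bash
python3 look.py s8 .042
```

```text
tcp [0.4548 0.2345 0.2483] yaw -185.89 tilt [ 0.0001 -0.0009] t 22.775 w 0.0441 F [-0.4 -0.4 -0.7]
cam [0.534 0.227 0.38 ]
board [471.  234.5] 78.1 89.7 -6.0 blk [483.3 232.4] 5.3 14.9 -5.7
  along [-7.5  7.4] far(+x) end pt [490.7 231.7] sides [-2.6  2.7]
board [521.4  94.9] 76.5 140.8 -1.6 blk [531.1 100.2] 48.9 102.3 -2.4
  along [-51.2  51.1] far(+x) end pt [582.1  98.1] sides [-24.4  24.3]
board [553.8 -27.1] 77.3 129.1 4.0 blk [ 5.557e+02 -1.000e-01] 34.9 84.8 32.6
  along [-42.4  42.3] far(+x) end pt [590.7  22.3] sides [-17.5  16.3]
```

Request:
drive_tool([
  [[0,0,0],[-0.05,0.15,-4.7],3.0],
  [[0,0,0],[0,0,-4.7],3.0],
  [[0,0,0],[0,0,-4.7],3.0],
  [[0,0,0],[0,0,-4.1],3.0],
  [[0,0,0],[0,0,-2.4],3.0],
  [[0,0,0],[0,0,-1.0],3.0],
  [[0,0,0],[0,0,-0.4],3.0],
  [[0,0,0],[0,0,0],3.0],
])

```text
clock: 23.78
position: [0.4553, 0.2363, 0.0298]
ee_rot: [-0.0, 0.999, -0.052, 0.001]
contact_force: [-1.4, -1.6, 3.3]
width: 0.0444
gripper_force: 41.3
```

Request:
drive_tool([
  [[0,0,0],[0,0,0],3.0],
  [[0,0,0],[0,0,0],8.5],
  [[0,0,0],[0,0,0],8.5],
  [[0,0,0],[0,0,0],8.5],
  [[0,0,0],[0,0,5],8.5],
  [[0,0,0],[0,0,6],8.5],
  [[0,0,0],[0,0,6],8.5],
  [[0,0,0],[0,0,5],8.5],
])

```text
clock: 24.78
position: [0.4544, 0.237, 0.2508]
ee_rot: [-0.0, 0.999, -0.051, 0.001]
contact_force: [1.0, 0.5, -0.1]
width: 0.0851
gripper_force: 0.0
```

Request:
drive_tool([
  [[0,0,0],[0,0,0],8.5],
  [[0,0,0],[0,0,0],8.5],
])

```text
clock: 25.02
position: [0.4536, 0.2367, 0.2476]
ee_rot: [0.0, 0.999, -0.051, -0.001]
contact_force: [-0.8, 0.2, 0.0]
width: 0.0849
gripper_force: 0.0
```

```bash
python3 look.py s9 .039
```

```text
tcp [0.4532 0.2365 0.2468] yaw -185.86 tilt [-0.003  -0.0011] t 25.075 w 0.0852 F [0.6 0.  0.1]
cam [0.533 0.229 0.379]
board [446.1 237.3] 78.2 139.3 -5.9 blk [458.9 235.8] 42.7 79.7 -4.1
  along [-39.9  39.8] far(+x) end pt [498.6 233. ] sides [-21.2  21.3]
board [521.4  95.3] 77.5 141.0 -1.7 blk [530.9  99.1] 49.3 103.5 -2.5
  along [-51.8  51.7] far(+x) end pt [582.5  96.8] sides [-24.5  24.5]
board [552.7 -27.1] 77.6 127.7 4.0 blk [555.6  -2.2] 34.6 86.5 32.7
  along [-43.2  43.2] far(+x) end pt [591.3  20.7] sides [-17.3  16.2]
```

Request:
drive_tool([
  [[0,0,0.0345],[1.9,-4.45,0],8.5],
  [[0,0,0.0345],[1.9,-4.45,0],8.5],
  [[0,0,0.0345],[1.9,-4.45,0],8.5],
  [[0,0,0.0345],[1.9,-4.45,0],8.5],
  [[0,0,0.0345],[1.9,-4.45,0],8.5],
  [[0,0,0.0345],[1.9,-4.45,0],8.5],
  [[0,0,0],[0,0,0],8.5],
  [[0,0,0],[0,0,0],8.5],
])

```text
clock: 26.08
position: [0.5672, -0.0298, 0.2464]
ee_rot: [-0.001, 0.999, 0.052, -0.002]
contact_force: [-0.3, -0.2, -0.1]
width: 0.0848
gripper_force: 0.0
```

```bash
python3 look.py s10 .036
```

```text
tcp [ 0.5672 -0.0293  0.2469] yaw -173.99 tilt [-0.0032  0.0011] t 26.125 w 0.085 F [-0.8  0.1  0. ]
cam [ 0.647 -0.022  0.377]
board [447.2 235.2] 77.8 142.0 -5.9 blk [460.2 225.7] 52.1 86.6 -5.8
  along [-43.3  43.4] far(+x) end pt [502.9 221.4] sides [-26.  26.]
board [ 504.  -159.3] 77.8 141.4 -5.8 blk [ 464.2 -165.1] 16.6 22.6 -84.3
  along [-11.3  11.2] far(+x) end pt [ 465.3 -176.2] sides [-8.3  8.4]
board [ 535.1 -308.1] 78.6 141.9 0.2 blk [ 548.  -297.7] 48.9 65.0 0.1
  along [-32.5  32.5] far(+x) end pt [ 580.3 -297.6] sides [-24.4  24. ]
board [522.3  93.4] 77.1 141.1 -1.8 blk [529.8  91.7] 47.9 115.3 -2.1
  along [-57.7  57.7] far(+x) end pt [587.   89.6] sides [-23.8  23.7]
board [560.2 -28.2] 77.4 139.6 4.2 blk [572.  -31.1] 35.2 91.6 5.2
  along [-45.8  45.8] far(+x) end pt [617.6 -26.9] sides [-16.6  17.6]
```

Request:
drive_tool([
  [[0,0,-0.009],[0.2,-0.2,-4.7],8.5],
  [[0,0,0],[0,0,-4.7],8.5],
  [[0,0,0],[0,0,-4.7],8.5],
  [[0,0,0],[0,0,-4.0],8.5],
  [[0,0,0],[0,0,-2.6],8.5],
  [[0,0,0],[0,0,-1.3],8.5],
  [[0,0,0],[0,0,0],8.5],
])

```text
clock: 27.0
position: [0.5696, -0.0313, 0.0279]
ee_rot: [-0.0, 0.999, 0.048, -0.001]
contact_force: [0.3, -0.1, 0.4]
width: 0.0849
gripper_force: 0.0
```

Request:
drive_tool([
  [[0,0,0],[0,0,0],2.5],
  [[0,0,0],[0,0,0],2.5],
  [[0,0,0],[0,0,0],2.5],
  [[0,0,0],[0,0,0],2.5],
  [[0,0,0],[0,0,0],2.5],
  [[0,0,0],[0,0,0],2.5],
  [[0,0,0],[0,0,0],2.5],
], force=40)

```text
clock: 27.88
position: [0.571, -0.0322, 0.0295]
ee_rot: [0.0, 0.999, 0.048, 0.001]
contact_force: [-0.4, 0.9, 6.0]
width: 0.035
gripper_force: 42.5
```

Request:
drive_tool([
  [[0,0,0],[0,0,3],2.5],
  [[0,0,0],[0,0,6],2.5],
  [[0,0,0],[0,0,6],2.5],
  [[0,0,-0.065],[-1.95,-4.3,0],2.5],
  [[0,0,-0.065],[-1.95,-4.3,0],2.5],
  [[0,0,-0.065],[-1.9,-4.3,0],2.5],
  [[0,0,0],[0,0,0],2.5],
  [[0,0,0],[0,0,0],2.5],
])

```text
clock: 28.88
position: [0.5121, -0.161, 0.1781]
ee_rot: [-0.0, 0.999, -0.05, -0.0]
contact_force: [-0.3, 0.3, -1.4]
width: 0.035
gripper_force: 41.7
```

```bash
python3 look.py s11 .036
```

```text
tcp [ 0.5123 -0.1605  0.1781] yaw -185.67000000000002 tilt [-0.0002  0.0007] t 28.925 w 0.0347 F [ 0.8  0.  -1.2]
cam [ 0.591 -0.169  0.309]
board [522.   92.1] 78.1 140.2 -2.0 blk [527.1  78.2] 49.4 113.7 -2.0
  along [-56.9  56.8] far(+x) end pt [583.7  76.2] sides [-23.9  24.7]
board [ 543.3 -165.3] 60.0 76.8 82.2 blk [ 524.6 -163.1] 7.1 60.5 81.9
  along [-30.3  30.2] far(+x) end pt [ 528.9 -133.2] sides [-3.4  3.5]
board [ 534.9 -309.3] 76.2 140.8 0.4 blk [ 546.3 -306.1] 49.0 62.0 0.3
  along [-31.  31.] far(+x) end pt [ 577.1 -305.9] sides [-24.5  24.4]
board [560.1 -29.7] 77.1 140.2 3.9 blk [509.7 -45.2] 8.7 9.5 84.3
  along [-4.8  4.8] far(+x) end pt [510.2 -40.5] sides [-4.4  4.4]
```

Request:
drive_tool([
  [[0,0,0],[-0.15,0.05,-4.5],2.5],
  [[0,0,0],[0,0,-4.5],2.5],
  [[0,0,0],[0,0,-3.5],2.5],
  [[0,0,0],[0,0,-1.5],2.5],
  [[0,0,0],[0,0,-0.6],2.5],
  [[0,0,0],[0,0,-0.3],2.5],
  [[0,0,0],[0,0,0],2.5],
  [[0,0,0],[0,0,0],2.5],
])

```text
clock: 29.92
position: [0.5113, -0.1609, 0.0302]
ee_rot: [0.0, 0.999, -0.05, 0.001]
contact_force: [-0.1, 0.4, -1.0]
width: 0.0348
gripper_force: 41.6
```

Request:
drive_tool([
  [[0,0,0],[0,0,0],2.5],
  [[0,0,0],[0,0,0],8.5],
  [[0,0,0],[0,0,0],8.5],
  [[0,0,0],[0,0,0],8.5],
  [[0,0,0],[0,0,5],8.5],
  [[0,0,0],[0,0,6],8.5],
  [[0,0,0],[0,0,6],8.5],
  [[0,0,0],[0,0,5],8.5],
])

```text
clock: 30.92
position: [0.5109, -0.1607, 0.252]
ee_rot: [0.0, 0.999, -0.05, 0.001]
contact_force: [0.9, -0.3, 0.2]
width: 0.0852
gripper_force: 0.0
```

Request:
drive_tool([
  [[0,0,0],[0,0,0],8.5],
  [[0,0,0],[0,0,0],8.5],
])

```text
clock: 31.18
position: [0.5101, -0.1604, 0.2487]
ee_rot: [-0.0, 0.999, -0.05, -0.001]
contact_force: [-0.4, 0.4, -0.4]
width: 0.085
gripper_force: 0.0
```

```bash
python3 look.py s12 .036
```

```text
tcp [ 0.5098 -0.1602  0.2478] yaw -185.69 tilt [-0.0028  0.0012] t 31.225 w 0.0851 F [-0.1  0.3 -1. ]
cam [ 0.59  -0.168  0.38 ]
board [446.6 234.4] 79.0 140.4 -5.8 blk [456.6 210.6] 46.8 88.3 -13.1
  along [-44.1  44.1] far(+x) end pt [499.3 200.7] sides [-22.9  23.4]
board [521.8  92.7] 78.5 140.6 -2.0 blk [526.   83.2] 51.1 115.5 -2.2
  along [-57.7  57.8] far(+x) end pt [583.6  81. ] sides [-25.   25.4]
board [ 503.  -160.4] 77.5 138.4 -5.7 blk [ 513.  -161.6] 35.3 91.4 -6.5
  along [-45.7  45.8] far(+x) end pt [ 558.4 -166.8] sides [-16.8  17.7]
board [559.9 -29.4] 77.4 141.2 3.9 blk [507.5 -42.6] 7.9 8.5 -11.3
  along [-4.3  4.3] far(+x) end pt [511.7 -43.4] sides [-4.  4.]
board [ 534.8 -309.2] 77.3 141.3 0.2 blk [ 546.4 -309.1] 49.7 61.2 0.2
  along [-30.6  30.6] far(+x) end pt [ 576.8 -309. ] sides [-24.7  24.9]
```

Request:
drive_tool([
  [[0,0,0.035],[1.0,-5.0,0],8.5],
  [[0,0,0.035],[1.0,-5.0,0],8.5],
  [[0,0,0.035],[1.0,-5.0,0],8.5],
  [[0,0,0],[0,0,0],8.5],
  [[0,0,0],[0,0,0],8.5],
])

```text
clock: 31.85
position: [0.5399, -0.3098, 0.2472]
ee_rot: [-0.002, 1.0, 0.003, -0.002]
contact_force: [0.4, 0.3, -0.4]
width: 0.0854
gripper_force: 0.0
```

```bash
python3 look.py s13 .044
```

```text
tcp [ 0.54   -0.3094  0.2478] yaw -179.66 tilt [-0.0026  0.0025] t 31.9 w 0.0853 F [-0.7  0.6 -0.1]
cam [ 0.62  -0.31   0.378]
board [ 504.7 -160.9] 76.7 139.4 -5.9 blk [ 508.2 -168.7] 42.6 108.7 -6.9
  along [-54.3  54.4] far(+x) end pt [ 561.8 -175.2] sides [-20.9  21.2]
board [516.5  64.7] 52.5 148.9 -17.5 blk [519.   45.7] 20.0 97.8 -17.7
  along [-48.9  48.9] far(+x) end pt [564.7  31.1] sides [-9.9 10. ]
board [ 534.2 -310.2] 77.8 141.1 0.3 blk [ 548.9 -309.1] 41.1 59.9 0.3
  along [-29.9  30. ] far(+x) end pt [ 578.9 -308.9] sides [-20.4  19.5]
board [560.1 -30.4] 78.5 141.7 4.0 blk [512.5 -59.6] 8.1 9.0 -12.1
  along [-4.5  4.6] far(+x) end pt [516.9 -60.5] sides [-4.   4.1]
```

Request:
drive_tool([
  [[0,0,0],[0.65,0,-4.7],8.5],
  [[0,0,0],[0,0,-4.7],8.5],
  [[0,0,0],[0,0,-4.7],8.5],
  [[0,0,0],[0,0,-4.1],8.5],
  [[0,0,0],[0,0,-2.6],8.5],
  [[0,0,0],[0,0,-1.3],8.5],
  [[0,0,0],[0,0,0],8.5],
])

```text
clock: 32.78
position: [0.5469, -0.3096, 0.028]
ee_rot: [-0.0, 1.0, 0.003, -0.001]
contact_force: [0.6, -1.2, -0.0]
width: 0.0854
gripper_force: 0.0
```

Request:
drive_tool([
  [[0,0,0],[0,0,0],2.5],
  [[0,0,0],[0,0,0],2.5],
  [[0,0,0],[0,0,0],2.5],
  [[0,0,0],[0,0,0],2.5],
  [[0,0,0],[0,0,0],2.5],
  [[0,0,0],[0,0,0],2.5],
  [[0,0,0],[0,0,0],2.5],
], force=40)

```text
clock: 33.65
position: [0.5479, -0.3112, 0.0296]
ee_rot: [0.001, 1.0, 0.003, 0.001]
contact_force: [-0.5, -0.2, 5.9]
width: 0.0398
gripper_force: 42.6
```

Request:
drive_tool([
  [[0,0,0],[0,0,3],2.5],
  [[0,0,0],[0,0,6],2.5],
  [[0,0,0],[0,0,6],2.5],
  [[0,0,0],[0,0,5],2.5],
  [[0,0,0.0107],[0.36,4.7,0],2.5],
  [[0,0,0.0107],[0.36,4.7,0],2.5],
  [[0,0,0.0107],[0.36,4.7,0],2.5],
  [[0,0,0.0107],[0.36,4.7,0],2.5],
])

```text
clock: 34.65
position: [0.5613, -0.1212, 0.2281]
ee_rot: [-0.0, 1.0, 0.024, -0.0]
contact_force: [0.8, 0.4, -0.4]
width: 0.0399
gripper_force: 42.0
```

Request:
drive_tool([
  [[0,0,0.0107],[0.36,4.7,0],2.5],
  [[0,0,0.0107],[0.36,4.6,0],2.5],
  [[0,0,0],[0,0,0],2.5],
  [[0,0,0],[0,0,0],2.5],
])

```text
clock: 35.15
position: [0.5686, -0.03, 0.2281]
ee_rot: [0.0, 0.999, 0.035, -0.0]
contact_force: [1.0, -0.4, -1.2]
width: 0.0395
gripper_force: 41.9
```

```bash
python3 look.py s14 .036
```

```text
tcp [ 0.5687 -0.0305  0.2282] yaw -176.03 tilt [-0.0004 -0.0008] t 35.2 w 0.0399 F [-0.7 -0.9 -0.3]
cam [ 0.648 -0.024  0.359]
board [447.5 235.2] 78.0 142.1 -5.7 blk [454.1 225.2] 52.0 100.1 -5.6
  along [-50.  50.] far(+x) end pt [503.7 220.3] sides [-25.8  25.9]
board [ 504.  -159.3] 77.8 141.4 -5.8 blk [ 515.8 -155.7] 42.4 92.7 -5.5
  along [-46.4  46.3] far(+x) end pt [ 561.7 -160.1] sides [-21.1  20.9]
board [522.3  93.6] 77.5 141.0 -1.8 blk [530.2  91.4] 48.0 114.7 -2.4
  along [-57.3  57.3] far(+x) end pt [587.4  89. ] sides [-23.9  23.8]
board [576.7 -26.8] 76.4 105.8 4.0 blk [596.7 -27.2] 6.1 15.4 4.1
  along [-7.6  7.7] far(+x) end pt [604.4 -26.6] sides [-3.   3.1]
```

Request:
drive_tool([
  [[0,0,0],[-0.1,0.2,-4.7],2.5],
  [[0,0,0],[0,0,-4.7],2.5],
  [[0,0,0],[0,0,-4.7],2.5],
  [[0,0,0],[0,0,-3.2],2.5],
  [[0,0,0],[0,0,-1.7],2.5],
  [[0,0,0],[0,0,-0.7],2.5],
  [[0,0,0],[0,0,-0.3],2.5],
  [[0,0,0],[0,0,0],2.5],
])

```text
clock: 36.2
position: [0.5681, -0.0288, 0.0296]
ee_rot: [0.0, 0.999, 0.035, 0.0]
contact_force: [-3.7, -1.1, 4.5]
width: 0.0398
gripper_force: 42.4
```

Request:
drive_tool([
  [[0,0,0],[0,0,0],2.5],
  [[0,0,0],[0,0,0],8.5],
  [[0,0,0],[0,0,0],8.5],
  [[0,0,0],[0,0,0],8.5],
  [[0,0,0],[0,0,5],8.5],
  [[0,0,0],[0,0,6],8.5],
  [[0,0,0],[0,0,6],8.5],
  [[0,0,0],[0,0,5],8.5],
])

```text
clock: 37.2
position: [0.5681, -0.0275, 0.2509]
ee_rot: [0.0, 0.999, 0.035, 0.001]
contact_force: [0.2, -0.7, -0.7]
width: 0.0848
gripper_force: 0.0
```

Request:
drive_tool([
  [[0,0,0],[0,0,0],8.5],
  [[0,0,0],[0,0,0],8.5],
])

```text
clock: 37.45
position: [0.5672, -0.0275, 0.2475]
ee_rot: [-0.0, 0.999, 0.035, -0.001]
contact_force: [-0.4, -1.2, -0.3]
width: 0.0851
gripper_force: 0.0
```

```bash
python3 look.py s15 .044
```

```text
tcp [ 0.5668 -0.0274  0.2467] yaw -175.99 tilt [-0.0031  0.0005] t 37.5 w 0.0854 F [-0.5 -0.8 -0.4]
cam [ 0.647 -0.022  0.379]
board [447.2 235.3] 77.9 142.1 -5.7 blk [464.8 219.9] 51.2 84.0 -5.7
  along [-42.  42.] far(+x) end pt [506.2 215.8] sides [-25.4  25.5]
board [ 504.  -159.3] 77.9 141.3 -5.7 blk [ 511.1 -152.1] 42.8 106.6 -3.5
  along [-53.3  53.3] far(+x) end pt [ 564.  -155.3] sides [-21.2  20.7]
board [522.3  93.5] 77.8 141.1 -2.1 blk [532.4  89.2] 46.1 112.5 -2.6
  along [-56.2  56.2] far(+x) end pt [588.3  86.7] sides [-22.9  23. ]
board [559.7 -28. ] 76.8 139.8 4.4 blk [572.2 -28.3] 38.5 67.1 5.0
  along [-33.6  33.6] far(+x) end pt [605.6 -25.4] sides [-19.2  18.9]
```

View pics/s15.png

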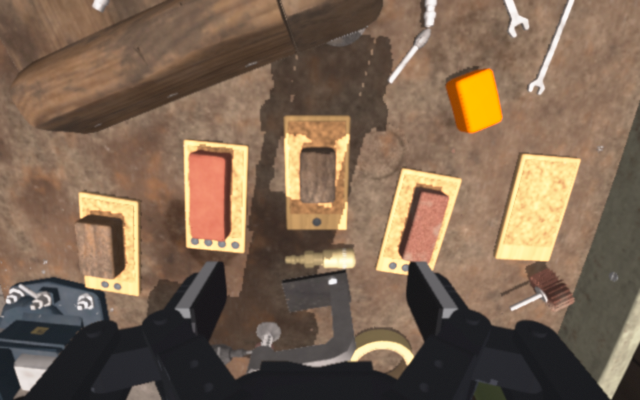

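Request:
drive_tool([
  [[0,0,0],[-3.5,-4.5,1],8.5],
  [[0,0,0],[-3.5,-4.5,1],8.5],
  [[0,0,0],[-3.5,-4.5,1],8.5],
  [[0,0,0],[-3.5,-4.5,1],8.5],
  [[0,0,0],[-3.5,-4.5,0],8.5],
  [[0,0,0],[-3.5,-4.5,0],8.5],
  [[0,0,0],[-3.5,-4.5,0],8.5],
  [[0,0,0],[0,0,0],8.5],
])

```text
clock: 38.5
position: [0.3201, -0.3449, 0.2861]
ee_rot: [-0.001, 0.999, 0.032, -0.002]
contact_force: [0.2, 0.6, -0.8]
width: 0.0851
gripper_force: 0.0
```

Run:
```python
from h import *
c=eyes.get_calibration("top");im=np.ascontiguousarray(eyes.get_image("top")[:,:,::-1]);cv2.imwrite("pics/t2.png",im)
print("cam",(-c["view"][:3,:3].T@c["view"][:3,3]).round(3))
cv2.imwrite("pics/t2c.png",cv2.resize(im[170:272,200:446],None,fx=3.2,fy=3.2,interpolation=cv2.INTER_CUBIC))
ks,m=boards(im)
for k in ks+[q for q in cv2.findContours(m,cv2.RETR_EXTERNAL,cv2.CHAIN_APPROX_NONE)[0] if 500<cv2.contourArea(cv2.convexHull(q))<=2000]:
    r=rect(plane(c,k.reshape(-1,2),.009));B=block(im,m,k)
    if 60<r[1]<95 and 125<r[2]<165: print(r,[rect(plane(c,b.reshape(-1,2),.04)) for b in B[-1:]])
```

```text
cam [ 0.363 -0.039  1.366]
(array([444.4, 238.1]), 80.2, 140.0, -5.9) [(array([453.4, 233.9]), 46.6, 72.5, -5.5)]
(array([ 501.7, -158.4]), 75.9, 139.6, -5.8) [(array([ 507.8, -158. ]), 34.0, 87.6, -5.5)]
(array([519.8,  95.5]), 75.9, 138.8, -1.9) [(array([528.7,  95.5]), 42.8, 107.4, -1.3)]
(array([ 533.4, -308.5]), 74.4, 136.5, -0.7) []
(array([557.2, -27.5]), 76.7, 141.7, 3.9) [(array([562.4, -27.7]), 36.4, 59.3, 0.7)]
```

View pics/t2c.png

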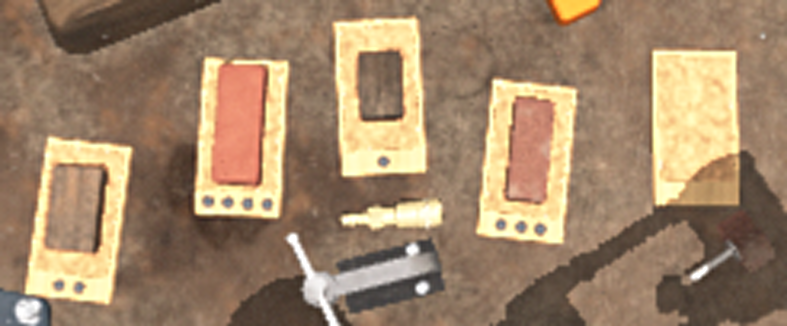

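```bash
python3 -c "
from rig import job;print(job.sign_off())"
```

```text
the job is handed in; nothing more can be done
None
```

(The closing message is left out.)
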